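# Seat a stone column in the V of a drilling jig

### The arm

A 6-joint arm with a two-finger parallel gripper is mounted at the origin on the work surface. World frame = base frame: x ahead of the robot, y to its left, z up, the work surface at z = 0. Lengths are in mm, angles in rad, forces in N, time in s.
With the tool pointing down it reaches from about 350 to 975 mm from the base axis. Payload 7.1 kg.
Tool frame: the origin (TCP) lies on the front face of the gripper's body, between the roots of the fingers; the fingertips stand 80 mm ahead of it and the grasp point (between the pads) lies 61 mm ahead of it; z points along the fingers, y is the line along which they close (so a half turn about z gives the same grasp; the last joint's range is limited). The gripper opens to 88 mm and grips with 3 to 60 N. Pads are 20 mm wide; open, the fingers measure 115 mm over their backs; the gripper's body (75 mm by 178 mm) begins 61 mm behind the grasp point.
Start: joints at [1.204, 0.423, 1.63, -0, 1.089, -0.019], TCP at [212.987, 587.573, 302.675] pointing down, gripper open.
Joint ranges: [-3, 3], [-0.9, 2.11], [0.09, 2.58], [-1.31, 4.45], [0.11, 2.69], [-2.54, 2.54]. Speed limits (rad/s): [2.39, 2.39, 3.01, 3.14, 3.14, 3.14].

### API

Orientations are given as a rotation vector (axis times angle).
In Python, from workcell import readout, vision, close_job gives the robot as it stands.
- The arm moves only by the tool servo_tool, never from a script. Its argument "plan" is a list that holds one entry, the list of rows, each a list of 7 numbers: the gripper command: -1 is fully open, 1 is shut, values between are in proportion, then the shift along the world's x, y, z in units of 40 mm (1.0 is 40 mm), then the turn, a rotation vector about the world's x, y, z in units of 5 degrees (1.0 is 5 degrees). A call has 1 to 5 rows; each row shifts and turns the commanded pose from where the row before left it; what a row does not reach is not made up. A row lasts 1/12 s, in which the tool goes at most 41.7 mm and 7.16 degrees, less where a joint would pass 70% of its speed; a pose out of reach is approached as far as the arm can. A call is refused whole if a number of a shift passes 1 or a number of a turn 1, either way. A call with a gripper value outside its range is refused whole. The fingers move at their own pace and stop on an object; the grip force is fixed at half the most. Time passes only in rows, so rows that do not move let the fingers close. It gives the time, the measured TCP pose, the force, the opening and the grip force at its end, in the units of the state.
- readout.get_obs(): the state, without advancing time (a new reading comes with each control period).
- vision.get_image(name): name is "side" or "top"; returns the picture (384x512x3 uint8, red, green, blue); there is no depth.
- vision.camera_params(name): a dict with "fx", "fy", "cx", "cy" (pixels), "D" ([k1, k2, p1, p2, k3] as OpenCV has them; the pictures are not rectified), "rvec" (rotation vector, rad) and "tvec" (3), from world to camera coordinates, as OpenCV has them. Camera axes: x right, y down, z forward; pixel columns grow to the right and rows downward; lengths in mm; the calibration is good to about 2 mm. A picture is of the moment at which its call begins. camera_params takes no time and is no camera call.
- close_job(): hands the job in; it is judged then, once.
The state is a dict: "t": time; "qpos": joint angles; "qvel": joint speeds; "joint_torque": joint torques, N m; "ee_pos": TCP position; "orientation": TCP orientation; "ft_force": force on the tool from outside, world axes, zero at the start; "moment": the same for the moment, N m; "width": finger opening in mm; "grasp_force": force on a finger pad.
Only numpy, scipy, OpenCV 4.12 (cv2) and the standard library are available. Lean on these libraries where they do the work, as an engineer would, in place of code of your own. Each camera call takes 0.05 s, during which the arm holds its last target. There are 200 camera calls.

### The job

Stand the plain round stone column upright on the steel bed of the drilling jig, between the jaw and the V. Then slide the jaw up by its post to push the column into the V until it settles centred, bearing on both faces, and is clamped with about 8 N; leave it clamped like that. The stone is brittle: never let the jaw press it, or it be pressed against the V, with more than 20 N, and do not shove the other things on the bench about.

Things in the scene. Friction and masses are not known exactly. Their poses are not given: they have to be found in the camera images.
- column_center (a point): Centre (half-way up) of the plain round stone column: a straight upright cylinder, hand-turned, 43 to 46 mm across (not known better), 72 mm high, about 0.3 kg. Its z axis is the column's axis. It stands on the bench in a row with a square stone and a waisted baluster; which is where changes.
- jig: Drilling jig fixed to the bench: waxed steel bed 300 x 110 mm, top face 18 mm above the bench. Origin: centre of the bed's underside. x runs along the bed from the jaw end to the V end (the way the stone is pushed and the jaw clamps), y across it, z up. The V and the block behind it are 14 mm high above the bed; above that nothing obstructs fingers holding the stone.
- seat (a point): About where the column's centre lies when it stands on the bed centred in the V, touching both faces: on the jig's axis, 50 mm to +x of its origin, 54 mm above the bench; good to about 1.5 mm, as it depends on the stone's true diameter. Axes as the jig.
- face_left: The V's face on the jig's +y side: upright, flat, rigid, slick white plastic on steel, 43 mm long, 14 mm high, at 45 degrees to the jig's x (a 90 degree V, open to -x, mouth about 60 mm wide). A stone pushed along +x slides along one face until it bears on both. Origin: that of the jig, not on the face.
- face_right: The V's face on the jig's -y side, mirror image of the other. Origin: that of the jig, not on the face.
- jaw (a joint): Travel of the sliding jaw in m from the far -x end, growing towards the V; range 0 to 0.120, starts open at 0 to 0.025, reaches a seated column somewhere between 0.089 and 0.095. It drags with about 8 N of dry friction and stays where it is left, holding up to about 8 N of clamping.
- jaw_post (a point): Grip point on the jaw's upright post, 72 mm above the bed; axes as the jig. The post is 20 mm along x, 16 mm across y; its top is 23 mm above this point, the jaw's body (50 mm along x, 48 mm across) ends 43 mm below it.
- nose: Flat slick plastic nose at the jaw's front, 24 mm wide, 12 mm high. Origin: its centre, 7 mm above the bed; its pressing face is 5 mm to +x of that and 60 mm to +x of the post's centre. It gives stiffly, 1 mm for 15 N, with little travel between a loose stone and a cracked one: stop by force. The hand feels the 8 N drag of the jaw, about 1 N of the sliding stone, and then the clamping force.
- square_center (a point): Centre of the square stone, 44 x 44 mm, 72 mm high, standing. Leave it.
- baluster_center (a point): Centre of the waisted stone baluster, up to 54 mm across, 110 mm high, standing. Leave it.
- mallet: Wooden mallet lying at the left, 235 mm long, its block head 130 x 70 x 70 mm; origin under the end of its handle. Leave it.
- chisel: Hand tool with a round handle, 210 mm long, lying at the right. Leave it.
- dust_brush: Brush, 220 mm long, lying at the right. Leave it.
- wax_jar: Jar, 72 mm across, 75 mm high, standing at the left; origin: centre of its underside. Leave it.
- grit_bowl: Bowl, 110 mm across, 50 mm high, right of the stones; origin: centre of its underside. Leave it.
- sanding_block: Cork block 100 x 60 x 35 mm, left of the jig; origin: centre of its underside. Leave it.
Not all that is in view belongs to the job. Leave any green look-alike of the part that bears column_center alone.

How it is judged:
By the outcome, as a careful person would: the job done as asked, in the order asked, and still so for the second after the job is handed in, with the robot touching nothing.
It also fails if it takes over 72 s, if anything falls off the work surface, if the arm or the gripper's body presses on something with over 40 N, if the wrist force passes 120 N, or if a joint passes its speed limit or range.

## Working session

There is one attempt and no reset: what is moved stays moved. The work goes in short steps, Python scripts to look and compute and a tool call to move; the robot and the scene stay as the last step left them, time stands still between calls to the robot, and variables do not carry over. Pictures are saved under pics/ and viewed, at most 10 in all, crops included, and the job is handed in when it is done.

Besides the shell and the picture viewer there is one more tool, called after "Request:" as name([rows], argument=value, ...), one row to a line, values as JSON. servo_tool: Moves the arm, as the interface text tells. Its arguments: {"type":"object","properties":{"plan":{"type":"array"}},"required":["plan"]}

```bash
ls; mkdir -p pics; python3 - <<'E'
from workcell import readout, vision
import cv2
for n in("top","side"):
    cv2.imwrite(f"pics/{n}0.png",cv2.resize(vision.get_image(n)[:,:,::-1],(768,576))); print(vision.camera_params(n))
print(readout.get_obs())
E
```

```text
pics
{'fx': 346.6541102095256, 'fy': 346.6541102095256, 'cx': 260.0173887693157, 'cy': 192.29191404591435, 'D': array([-0.031944,  0.      ,  0.      ,  0.      ,  0.      ]), 'rvec': array([ 2.19260463, -2.21420396,  0.06550169]), 'tvec': array([-13.72168883, 558.61578017, 972.64487251])}
{'fx': 463.836417849933, 'fy': 463.836417849933, 'cx': 253.44104577948474, 'cy': 198.20471585379346, 'D': array([-0.02655948,  0.        ,  0.        ,  0.        ,  0.        ]), 'rvec': array([ 2.03240558, -0.6629265 ,  0.39875838]), 'tvec': array([-435.00751404,  218.61770658, 1210.02322701])}
{'t': 0.1, 'qpos': array([ 1.20398006e+00,  4.23729802e-01,  1.63062821e+00, -1.51576247e-05,
        1.08858708e+00, -1.89973441e-02]), 'qvel': array([-0.00074987, -0.00240132, -0.00256133, -0.00202976,  0.00207131,
       -0.00113217]), 'joint_torque': array([-3.47330924e-04, -5.45612419e+01, -2.74323982e+01,  6.44637085e-02,
        1.87726622e-02, -5.01251384e-05]), 'ee_pos': array([212.86371926, 587.20866587, 301.99522164]), 'orientation': array([-5.43549233e-01, -3.09396316e+00,  2.08886859e-03]), 'ft_force': array([ 0.35889597, -0.03865029, -0.3711784 ]), 'moment': array([ 0.02323897, -0.00516234,  0.04619193]), 'grasp_force': 0.0, 'width': 87.80261403371077}
```

View pics/top0.png

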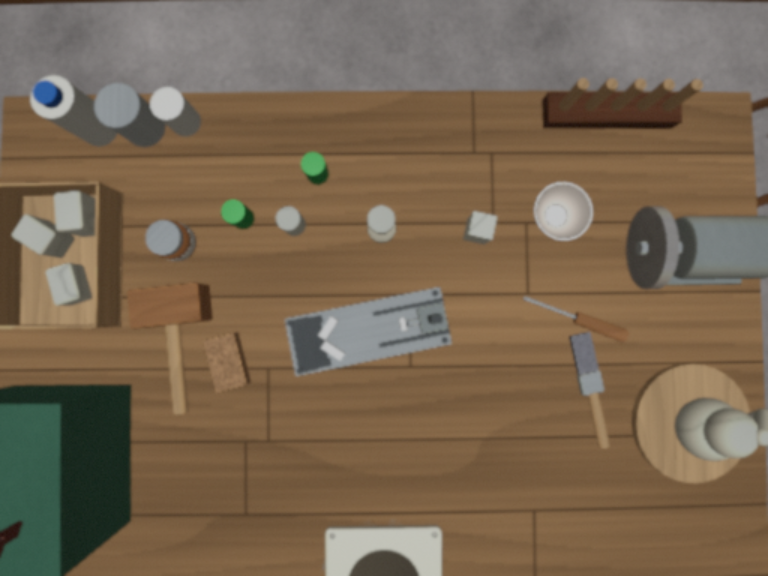

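View pics/side0.png

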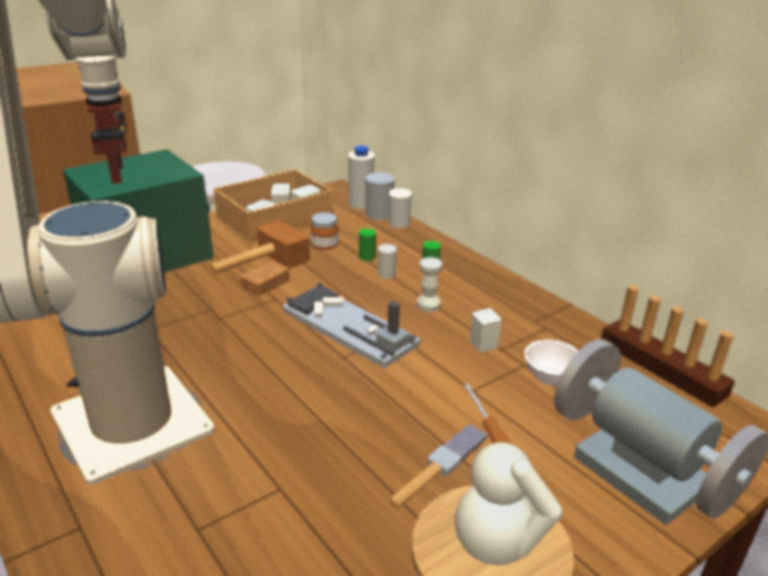

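The top view shows the column at about (289,217), the baluster at (381,218) and the square stone at (482,226). The jig runs from its V end at left (291,347) to the jaw post at (434,319). In both views the arm is out at the left, over a green box.

```bash
cat > h.py <<'E'
import numpy as np, cv2
from workcell import readout, vision
def cam(n):
    p=vision.camera_params(n); K=np.array([[p['fx'],0,p['cx']],[0,p['fy'],p['cy']],[0,0,1]]); return p,K
def ray(n,uv,z):
    p,K=cam(n); R=cv2.Rodrigues(p['rvec'])[0]
    x=cv2.undistortPoints(np.array(uv,float).reshape(-1,1,2),K,p['D']).reshape(-1,2)
    d=np.c_[x,np.ones(len(x))]@R; c=-R.T@p['tvec']
    return c+d*((np.asarray(z)-c[2])/d[:,2])[:,None]
def proj(n,P):
    p,K=cam(n); return cv2.projectPoints(np.array(P,float).reshape(-1,1,3),p['rvec'],p['tvec'],K,p['D'])[0].reshape(-1,2)
def crop(n,u0,v0,w,h,s,f):
    cv2.imwrite(f,cv2.resize(vision.get_image(n)[v0:v0+h,u0:u0+w,::-1],None,fx=s,fy=s,interpolation=cv2.INTER_CUBIC))
def uncrop(pts,u0,v0,s): return (np.array(pts,float)+.5)/s-.5+[u0,v0]
E
python3 - <<'E'
from h import *
crop("top",180,130,130,125,4.8,"pics/c1.png")
crop("side",185,155,105,90,6,"pics/c2.png")
E
```

```text
(no output)
```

View pics/c1.png

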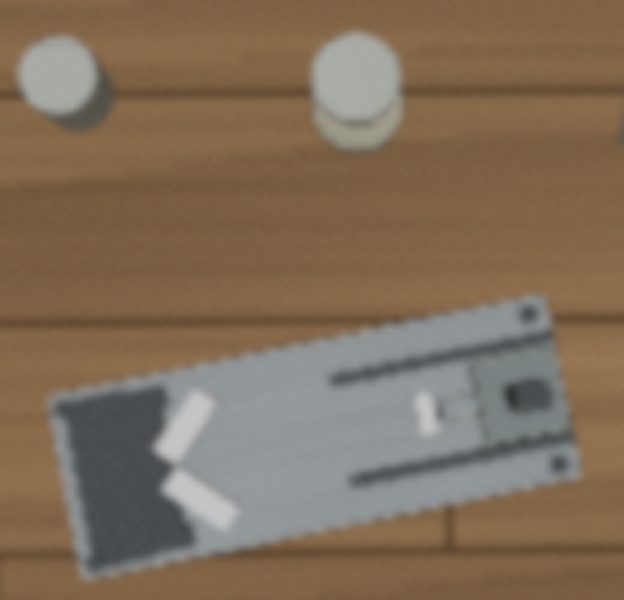

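View pics/c2.png

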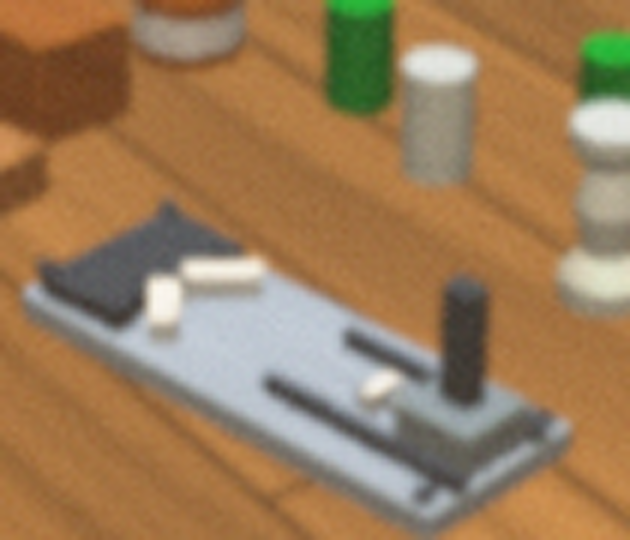

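c1: the column's top is centred at (58,75). The jig corners are (50,398), (547,297), (581,476) and (85,578), the post top is near (532,395) and the nose face near (415,414). c2: the column's top is at (439,64) and the post top at (467,290).

```bash
python3 - <<'E'
from h import *
np.set_printoptions(suppress=True,precision=1)
U=lambda p:uncrop(p,180,130,4.8); V=lambda p:uncrop(p,185,155,6)
print("col top",ray("top",U([[58,75]]),72),ray("side",V([[439,64]]),72))
print("bal",ray("top",U([[356,77]]),110),ray("side",V([[604,124]]),110))
C=ray("top",U([[50,398],[547,297],[581,476],[85,578]]),18);print(C)
print("len",[np.linalg.norm(C[i]-C[(i+1)%4]) for i in range(4)])
ctr=C.mean(0); e=(C[0]+C[3]-C[1]-C[2]); e/=np.linalg.norm(e); l=np.array([-e[1],e[0],0])
print("ctr",ctr,"ex",e,"yaw",np.arctan2(e[1],e[0]))
S=ray("side",V([[25,295],[430,522],[570,430]]),18); print("side corners",S)
for p in (ray("top",U([[532,395]]),113),ray("side",V([[467,290]]),113)): print("post",p,(p-ctr)@e,(p-ctr)@l)
p=ray("top",U([[415,414]]),31);print("noseface",p,(p-ctr)@e,(p-ctr)@l)
print("seat",ctr+50*e)
o=readout.get_obs(); print(cv2.Rodrigues(o['orientation'])[0])
E
```

```text
col top [[684.2 164.1  72. ]] [[685.5 168.2  72. ]]
bal [[674.6  -3.1 110. ]] [[669.9   1.4 110. ]]
[[ 503.   178.8   18. ]
 [ 559.6 -114.3   18. ]
 [ 454.1 -132.8   18. ]
 [ 397.6  158.6   18. ]]
len [np.float64(298.51691968387894), np.float64(107.18504666842706), np.float64(296.763087027599), np.float64(107.29336447117117)]
ctr [478.6  22.6  18. ] ex [-0.2  1.  -0. ] yaw 1.7618594184109106
side corners [[ 397.5  159.9   18. ]
 [ 452.7 -133.8   18. ]
 [ 558.1 -112.2   18. ]]
post [[502.9 -95.1 113. ]] [-120.2] [-1.5]
post [[501.6 -95.4 113. ]] [-120.2] [-0.2]
noseface [[491.8 -35.2  31. ]] [-59.2] [-2.]
seat [469.1  71.7  18. ]
[[-0.9  0.3 -0. ]
 [ 0.3  0.9 -0. ]
 [ 0.  -0.  -1. ]]
```

Request:
servo_tool([
  [[-1, 0.74, -0.66, 0, 0, 0, -0.74], [-1, 0.74, -0.66, 0, 0, 0, -0.74], [-1, 0.74, -0.66, 0, 0, 0, -0.74], [-1, 0.74, -0.66, 0, 0, 0, -0.74], [-1, 0.74, -0.66, 0, 0, 0, -0.74]],
])

```text
t: 0.62
ee_pos: [361.9, 454.2, 302.6]
orientation: [-1.038, -2.965, 0.0]
ft_force: [0.2, 0.1, 1.4]
width: 87.6
grasp_force: 0.0
```

Request:
servo_tool([
  [[-1, 0.74, -0.66, 0, 0, 0, -0.74], [-1, 0.74, -0.66, 0, 0, 0, -0.74], [-1, 0.74, -0.66, 0, 0, 0, -0.74], [-1, 0.74, -0.66, 0, 0, 0, -0.74], [-1, 0.74, -0.66, 0, 0, 0, -0.74]],
])

```text
t: 1.03
ee_pos: [510.1, 322.0, 302.6]
orientation: [-1.502, -2.759, 0.0]
ft_force: [0.4, 0.4, -0.9]
width: 87.8
grasp_force: 0.0
```

Request:
servo_tool([
  [[-1, 0.74, -0.66, 0, 0, 0, -0.74], [-1, 0.74, -0.66, 0, 0, 0, -0.74], [-1, 0.74, -0.66, 0, 0, 0, -0.74], [-1, 0.74, -0.66, 0, 0, 0, -0.74], [-1, 0, 0, 0, 0, 0, 0]],
])

```text
t: 1.45
ee_pos: [631.8, 213.3, 302.5]
orientation: [1.849, 2.537, 0.001]
ft_force: [0.8, 0.4, -0.2]
width: 88.0
grasp_force: 0.0
```

Request:
servo_tool([
  [[-1, 0.67, -0.59, 0, 0, 0, -0.69], [-1, 0.67, -0.59, 0, 0, 0, -0.68], [-1, 0, 0, -0.9, 0, 0, 0], [-1, 0, 0, -0.9, 0, 0, 0], [-1, 0, 0, -0.7, 0, 0, 0]],
])

```text
t: 1.87
ee_pos: [680.4, 170.1, 200.3]
orientation: [-1.99, -2.43, 0.002]
ft_force: [0.5, -0.6, -1.2]
width: 87.7
grasp_force: 0.0
```

```bash
python3 - <<'E'
from h import *
np.set_printoptions(suppress=True,precision=2)
o=readout.get_obs();print(o['ee_pos'],o['orientation'])
R=cv2.Rodrigues(o['orientation'])[0]
print(proj("top",[o['ee_pos']+R[:,2]*80,[685,166,72]]),proj("side",[o['ee_pos']+R[:,2]*80,[685,166,72]]))
a=vision.get_image("top")[110:190,150:250,::-1];b=vision.get_image("side")[120:200,210:310,::-1]
cv2.imwrite("pics/g1.png",cv2.resize(np.vstack([a,b]),None,fx=3.7,fy=3.7,interpolation=cv2.INTER_CUBIC))
E
```

```text
[680.44 170.14 200.31] [-1.99 -2.43  0.  ]
[[185.83 143.29]
 [190.98 144.94]] [[256.54 153.05]
 [258.   165.52]]
```

View pics/g1.png

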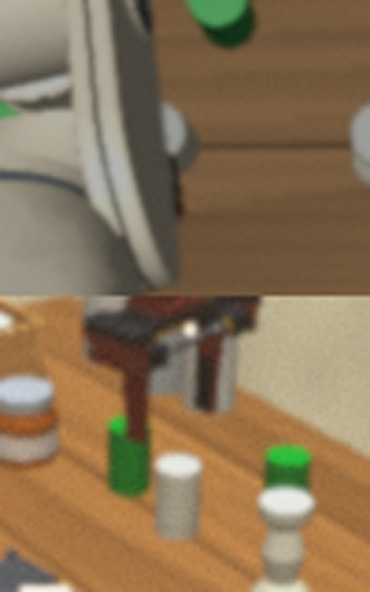

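The side part of the picture shows the open fingers above the column, whose top is at (178,465). The top part shows the column edge beside the gripper, so both agree with my estimate.

Request:
servo_tool([
  [[-1, 0.12, -0.1, 0, 0, 0, 0], [-1, 0, 0, -0.7, 0, 0, 0], [-1, 0, 0, -0.7, 0, 0, 0], [-1, 0, 0, -0.7, 0, 0, 0], [-1, 0, 0, 0, 0, 0, 0]],
])

```text
t: 2.38
ee_pos: [684.5, 166.5, 116.2]
orientation: [-1.987, -2.43, 0.005]
ft_force: [-2.2, -0.6, -1.6]
width: 88.2
grasp_force: 0.0
```

Request:
servo_tool([
  [[1, 0, 0, 0, 0, 0, 0], [1, 0, 0, 0, 0, 0, 0], [1, 0, 0, 0, 0, 0, 0], [1, 0, 0, 0, 0, 0, 0], [1, 0, 0, 0, 0, 0, 0]],
])

```text
t: 2.8
ee_pos: [686.7, 167.0, 120.6]
orientation: [1.988, 2.43, 0.003]
ft_force: [0.0, -0.0, -0.1]
width: 57.7
grasp_force: 0.0
```

Request:
servo_tool([
  [[1, 0, 0, 0, 0, 0, 0], [1, 0, 0, 0, 0, 0, 0], [1, 0, 0, 0, 0, 0, 0]],
])

```text
t: 3.05
ee_pos: [685.8, 166.8, 119.2]
orientation: [1.989, 2.431, 0.0]
ft_force: [-1.4, -1.0, 3.7]
width: 43.3
grasp_force: 30.0
```

Request:
servo_tool([
  [[1, 0, 0, 0.4, 0, 0, 0], [1, 0, 0, 0.6, 0, 0, 0], [1, 0, 0, 0.5, 0, 0, 0], [1, -0.5, -0.25, 0, 0, 0, 0], [1, -0.8, -0.38, 0, 0, 0, 0]],
])

```text
t: 3.47
ee_pos: [636.6, 142.6, 181.5]
orientation: [1.985, 2.429, 0.009]
ft_force: [0.5, 0.3, -3.9]
width: 43.6
grasp_force: 30.0
```

Request:
servo_tool([
  [[1, -0.8, -0.38, 0, 0, 0, 0], [1, -0.8, -0.38, 0, 0, 0, 0], [1, -0.8, -0.38, 0, 0, 0, 0], [1, -0.8, -0.38, 0, 0, 0, 0], [1, -0.5, -0.25, 0, 0, 0, 0]],
])

```text
t: 3.88
ee_pos: [482.0, 69.7, 178.9]
orientation: [-1.988, -2.43, 0.004]
ft_force: [-0.0, -0.5, -3.5]
width: 43.5
grasp_force: 30.0
```

Request:
servo_tool([
  [[1, 0, 0, 0, 0, 0, 0], [1, 0, 0, 0, 0, 0, 0], [1, 0, 0, 0, 0, 0, 0]],
])

```text
t: 4.13
ee_pos: [487.1, 71.0, 179.5]
orientation: [1.989, 2.43, 0.003]
ft_force: [-0.1, 0.4, -2.7]
width: 43.7
grasp_force: 30.0
```

Request:
servo_tool([
  [[1, -0.4, -0.23, 0, 0, 0, 0], [1, 0, 0, -0.5, 0, 0, 0], [1, 0, 0, -0.4, 0, 0, 0], [1, 0, 0, 0, 0, 0, 0], [1, 0, 0, 0, 0, 0, 0]],
])

```text
t: 4.55
ee_pos: [470.5, 61.9, 142.4]
orientation: [-1.988, -2.431, 0.001]
ft_force: [0.7, 0.5, -2.4]
width: 43.6
grasp_force: 30.0
```

```bash
python3 - <<'E'
from h import *
np.set_printoptions(suppress=True,precision=2)
o=readout.get_obs();print(o['ee_pos'],o['orientation'])
a=vision.get_image("top")[150:260,170:320,::-1];b=vision.get_image("side")[150:250,170:320,::-1]
cv2.imwrite("pics/p1.png",cv2.resize(b,None,fx=5,fy=5,interpolation=cv2.INTER_CUBIC))
E
```

```text
[470.53  61.92 142.38] [-1.99 -2.43  0.  ]
```

View pics/p1.png

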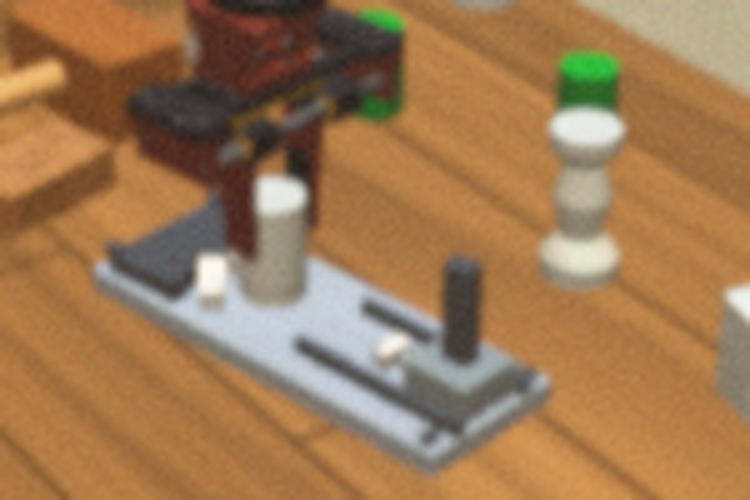

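The stone stands just above the bed in front of the V, with its top at about (282,192) and base at (273,290). It is upright and clear of the V. I'll lower it gently until contact.

Request:
servo_tool([
  [[1, 0, 0, -0.05, 0, 0, 0], [1, 0, 0, -0.05, 0, 0, 0], [1, 0, 0, 0, 0, 0, 0]],
])

```text
t: 4.9
ee_pos: [470.0, 61.7, 138.8]
orientation: [1.989, 2.431, 0.001]
ft_force: [-0.2, 0.3, -3.1]
width: 43.9
grasp_force: 30.0
```

Request:
servo_tool([
  [[1, 0, 0, -0.03, 0, 0, 0], [1, 0, 0, 0, 0, 0, 0]],
])

```text
t: 5.07
ee_pos: [469.8, 61.6, 137.5]
orientation: [1.989, 2.432, 0.0]
ft_force: [0.0, 0.9, -2.4]
width: 43.6
grasp_force: 30.0
```

Request:
servo_tool([
  [[1, 0, 0, -0.015, 0, 0, 0], [1, 0, 0, 0, 0, 0, 0]],
])

```text
t: 5.23
ee_pos: [469.9, 61.6, 137.1]
orientation: [1.989, 2.431, 0.0]
ft_force: [-1.6, -0.4, 1.2]
width: 43.9
grasp_force: 30.0
```

Request:
servo_tool([
  [[1, 0, 0, -0.015, 0, 0, 0], [1, 0, 0, 0, 0, 0, 0]],
])

```text
t: 5.4
ee_pos: [470.1, 61.6, 137.1]
orientation: [1.989, 2.431, 0.001]
ft_force: [-3.2, -0.6, 9.4]
width: 43.5
grasp_force: 30.0
```

Request:
servo_tool([
  [[-1, 0, 0, 0, 0, 0, 0], [-1, 0, 0, 0, 0, 0, 0], [-1, 0, 0, 0, 0, 0, 0], [-1, 0, 0, 0, 0, 0, 0], [-1, 0, 0, 0, 0, 0, 0]],
])

```text
t: 5.82
ee_pos: [469.8, 61.6, 136.2]
orientation: [-1.989, -2.431, 0.0]
ft_force: [-0.1, -0.5, -0.3]
width: 73.6
grasp_force: 0.0
```

Request:
servo_tool([
  [[-1, 0, 0, 0.5, 0, 0, 0], [-1, 0, 0, 0.9, 0, 0, 0], [-1, 0, 0, 0.6, 0, 0, 0], [-1, 0, 0, 0, 0, 0, 0]],
])

```text
t: 6.15
ee_pos: [472.1, 61.8, 220.3]
orientation: [1.986, 2.428, 0.008]
ft_force: [1.4, -0.4, 0.1]
width: 87.9
grasp_force: 0.0
```

Request:
servo_tool([
  [[-1, 0.15, -0.75, 0, 0, 0, 0], [-1, 0.15, -0.8, 0, 0, 0, 0], [-1, 0.15, -0.8, 0, 0, 0, 0], [-1, 0.15, -0.8, 0, 0, 0, 0], [-1, 0.15, -0.75, 0, 0, 0, 0]],
])

```text
t: 6.57
ee_pos: [499.6, -96.0, 215.7]
orientation: [-1.989, -2.431, 0.0]
ft_force: [0.2, -0.3, -1.1]
width: 87.6
grasp_force: 0.0
```

Request:
servo_tool([
  [[-1, 0, 0, 0, 0, 0, 0], [-1, 0, 0, 0, 0, 0, 0]],
])

```text
t: 6.73
ee_pos: [499.6, -95.5, 215.5]
orientation: [-1.992, -2.428, 0.0]
ft_force: [-0.9, -0.4, -0.5]
width: 87.6
grasp_force: 0.0
```

```bash
python3 - <<'E'
from h import *
np.set_printoptions(suppress=True,precision=2)
o=readout.get_obs();print(o['ee_pos'],o['orientation'])
a=vision.get_image("top")[150:260,170:320,::-1];b=vision.get_image("side")[145:245,170:320,::-1]
cv2.imwrite("pics/p2.png",cv2.resize(np.vstack([a,b]),None,fx=2.8,fy=2.8,interpolation=cv2.INTER_CUBIC))
E
```

```text
[499.59 -95.53 215.53] [-1.99 -2.43  0.  ]
```

View pics/p2.png

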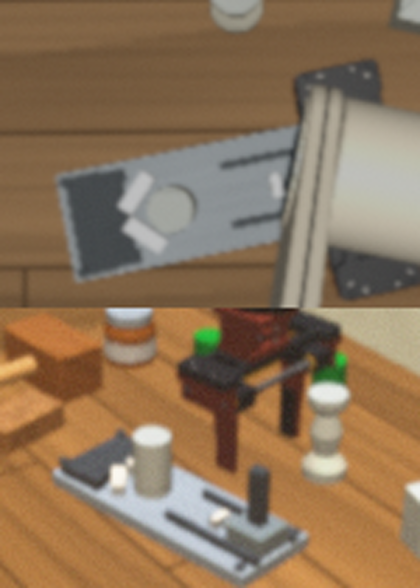

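The stone stands upright at about (168,210) in the top part, in the V's mouth on the axis. The open gripper is over the post.

Request:
servo_tool([
  [[-1, 0.05, 0, -0.6, 0, 0, 0], [-1, 0, 0, -0.6, 0, 0, 0], [-1, 0, 0, -0.41, 0, 0, 0], [-1, 0, 0, 0, 0, 0, 0], [-1, 0, 0, 0, 0, 0, 0]],
])

```text
t: 7.25
ee_pos: [501.1, -93.1, 151.3]
orientation: [-1.986, -2.431, 0.002]
ft_force: [0.6, 0.3, 0.6]
width: 87.8
grasp_force: 0.0
```

Request:
servo_tool([
  [[1, 0, 0, 0, 0, 0, 0], [1, 0, 0, 0, 0, 0, 0], [1, 0, 0, 0, 0, 0, 0], [1, 0, 0, 0, 0, 0, 0], [1, 0, 0, 0, 0, 0, 0]],
])

```text
t: 7.67
ee_pos: [502.0, -94.5, 152.5]
orientation: [1.989, 2.431, 0.001]
ft_force: [0.1, -0.2, -0.3]
width: 58.0
grasp_force: 0.0
```

Request:
servo_tool([
  [[1, 0, 0, 0, 0, 0, 0], [1, 0, 0, 0, 0, 0, 0], [1, 0, 0, 0, 0, 0, 0], [1, 0, 0, 0, 0, 0, 0], [1, 0, 0, 0, 0, 0, 0]],
])

```text
t: 8.08
ee_pos: [501.8, -94.5, 151.8]
orientation: [-1.989, -2.431, 0.0]
ft_force: [0.0, -0.1, 0.7]
width: 24.7
grasp_force: 0.0
```

Request:
servo_tool([
  [[1, 0, 0, 0, 0, 0, 0], [1, 0, 0, 0, 0, 0, 0], [1, 0, 0, 0, 0, 0, 0]],
])

```text
t: 8.33
ee_pos: [501.2, -94.5, 151.8]
orientation: [-1.989, -2.43, 0.001]
ft_force: [-3.5, -1.3, 2.8]
width: 16.1
grasp_force: 30.0
```

Request:
servo_tool([
  [[1, -0.024, 0.123, 0, 0, 0, 0], [1, -0.038, 0.196, 0, 0, 0, 0], [1, -0.038, 0.196, 0, 0, 0, 0], [1, -0.038, 0.196, 0, 0, 0, 0], [1, -0.038, 0.196, 0, 0, 0, 0]],
])

```text
t: 8.75
ee_pos: [494.2, -58.8, 151.8]
orientation: [1.99, 2.431, -0.002]
ft_force: [-3.2, -10.0, 1.6]
width: 15.8
grasp_force: 30.0
```

Request:
servo_tool([
  [[1, -0.048, 0.196, 0, 0, 0, 0], [1, -0.038, 0.196, 0, 0, 0, 0], [1, -0.03, 0.147, 0, 0, 0, 0], [1, -0.02, 0.1, 0, 0, 0, 0], [1, -0.01, 0.05, 0, 0, 0, 0]],
])

```text
t: 9.17
ee_pos: [488.7, -30.9, 151.8]
orientation: [1.989, 2.431, -0.001]
ft_force: [-2.1, -8.2, 0.2]
width: 15.8
grasp_force: 30.0
```

Request:
servo_tool([
  [[1, 0, 0, 0, 0, 0, 0]],
])

```text
t: 9.25
ee_pos: [488.7, -30.8, 151.8]
orientation: [1.989, 2.431, -0.001]
ft_force: [-1.7, -4.6, 0.7]
width: 15.8
grasp_force: 30.0
```

Request:
servo_tool([
  [[1, -0.011, 0.05, 0, 0, 0, 0], [1, -0.01, 0.05, 0, 0, 0, 0], [1, -0.01, 0.05, 0, 0, 0, 0], [1, -0.01, 0.05, 0, 0, 0, 0], [1, -0.01, 0.05, 0, 0, 0, 0]],
])

```text
t: 9.67
ee_pos: [486.8, -21.3, 151.8]
orientation: [1.989, 2.431, -0.001]
ft_force: [-1.2, -8.1, -0.3]
width: 15.9
grasp_force: 30.0
```

Request:
servo_tool([
  [[1, -0.006, 0.03, 0, 0, 0, 0], [1, -0.006, 0.03, 0, 0, 0, 0], [1, -0.006, 0.03, 0, 0, 0, 0], [1, -0.006, 0.03, 0, 0, 0, 0], [1, -0.006, 0.03, 0, 0, 0, 0]],
])

```text
t: 10.08
ee_pos: [485.7, -15.4, 151.8]
orientation: [1.989, 2.431, -0.001]
ft_force: [-0.2, -9.2, -0.3]
width: 15.8
grasp_force: 30.0
```

Request:
servo_tool([
  [[1, -0.005, 0.024, 0, 0, 0, 0], [1, -0.005, 0.024, 0, 0, 0, 0], [1, -0.005, 0.024, 0, 0, 0, 0]],
])

```text
t: 10.33
ee_pos: [485.1, -12.5, 151.8]
orientation: [1.989, 2.431, -0.001]
ft_force: [-1.6, -8.3, 0.7]
width: 15.9
grasp_force: 30.0
```

Request:
servo_tool([
  [[1, -0.002, 0.012, 0, 0, 0, 0], [1, -0.002, 0.012, 0, 0, 0, 0]],
])

```text
t: 10.5
ee_pos: [484.9, -11.6, 151.8]
orientation: [1.989, 2.431, -0.001]
ft_force: [-1.0, -8.0, -0.6]
width: 15.8
grasp_force: 30.0
```

Request:
servo_tool([
  [[1, -0.002, 0.01, 0, 0, 0, 0], [1, -0.002, 0.01, 0, 0, 0, 0]],
])

```text
t: 10.67
ee_pos: [484.7, -10.7, 151.8]
orientation: [1.989, 2.431, -0.001]
ft_force: [-0.6, -8.5, 0.5]
width: 16.0
grasp_force: 30.0
```

Request:
servo_tool([
  [[1, -0.002, 0.01, 0, 0, 0, 0], [1, -0.002, 0.01, 0, 0, 0, 0]],
])

```text
t: 10.83
ee_pos: [484.6, -10.0, 151.8]
orientation: [1.989, 2.431, -0.001]
ft_force: [-0.4, -8.8, 0.6]
width: 15.9
grasp_force: 30.0
```

Request:
servo_tool([
  [[1, -0.002, 0.01, 0, 0, 0, 0], [1, -0.002, 0.01, 0, 0, 0, 0]],
])

```text
t: 11.0
ee_pos: [484.4, -9.2, 151.8]
orientation: [1.989, 2.431, -0.001]
ft_force: [-0.2, -9.2, -0.2]
width: 15.5
grasp_force: 30.0
```

Request:
servo_tool([
  [[1, -0.002, 0.01, 0, 0, 0, 0], [1, -0.002, 0.01, 0, 0, 0, 0]],
])

```text
t: 11.17
ee_pos: [484.3, -8.4, 151.8]
orientation: [1.989, 2.431, -0.001]
ft_force: [-0.4, -9.1, -0.3]
width: 15.7
grasp_force: 30.0
```

Request:
servo_tool([
  [[1, -0.002, 0.01, 0, 0, 0, 0], [1, -0.002, 0.01, 0, 0, 0, 0]],
])

```text
t: 11.33
ee_pos: [484.1, -7.6, 151.8]
orientation: [1.989, 2.431, -0.001]
ft_force: [-0.9, -8.4, -0.9]
width: 16.1
grasp_force: 30.0
```

Request:
servo_tool([
  [[1, -0.002, 0.01, 0, 0, 0, 0], [1, -0.002, 0.01, 0, 0, 0, 0]],
])

```text
t: 11.5
ee_pos: [484.0, -6.8, 151.8]
orientation: [1.989, 2.431, -0.001]
ft_force: [-0.8, -9.1, 0.1]
width: 15.9
grasp_force: 30.0
```

Request:
servo_tool([
  [[1, -0.002, 0.01, 0, 0, 0, 0], [1, -0.002, 0.01, 0, 0, 0, 0]],
])

```text
t: 11.67
ee_pos: [483.8, -6.0, 151.8]
orientation: [1.989, 2.431, -0.001]
ft_force: [-0.8, -9.3, -0.5]
width: 16.0
grasp_force: 30.0
```

Request:
servo_tool([
  [[1, -0.002, 0.01, 0, 0, 0, 0], [1, -0.002, 0.01, 0, 0, 0, 0]],
])

```text
t: 11.83
ee_pos: [483.7, -5.5, 151.8]
orientation: [1.988, 2.431, -0.002]
ft_force: [-1.3, -13.3, -0.6]
width: 15.7
grasp_force: 30.0
```

```bash
python3 - <<'E'
from h import *
b=vision.get_image("side")[175:245,185:285,::-1]
cv2.imwrite("pics/p3.png",cv2.resize(b,None,fx=7,fy=7,interpolation=cv2.INTER_CUBIC))
E
```

```text
(no output)
```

View pics/p3.png

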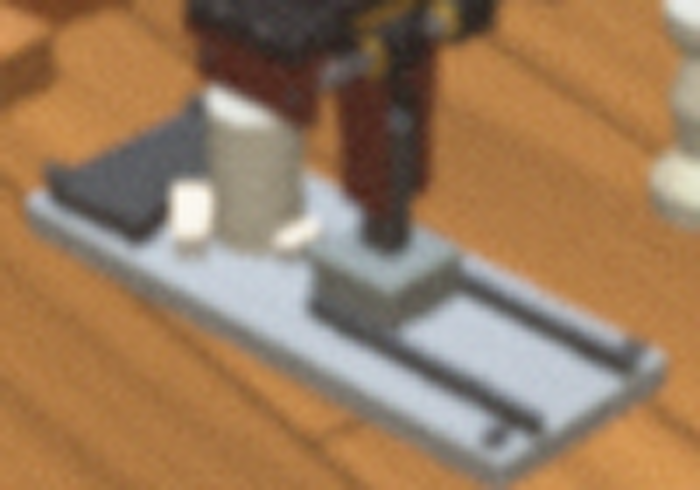

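The stone stands upright against the V's left block at (190,210), with the jaw's nose touching it at (295,235). The rise to 13 N means it is now bearing on the V.

Request:
servo_tool([
  [[1, 0, 0, 0, 0, 0, 0], [1, 0, 0, 0, 0, 0, 0]],
])

```text
t: 12.05
ee_pos: [483.7, -5.5, 151.8]
orientation: [1.989, 2.431, -0.002]
ft_force: [-0.3, -11.3, -0.7]
width: 16.0
grasp_force: 30.0
```

Request:
servo_tool([
  [[1, -0.0005, 0.003, 0, 0, 0, 0], [1, 0, 0, 0, 0, 0, 0]],
])

```text
t: 12.22
ee_pos: [483.7, -5.4, 151.8]
orientation: [1.989, 2.431, -0.002]
ft_force: [-0.6, -12.0, -0.3]
width: 16.0
grasp_force: 30.0
```

Request:
servo_tool([
  [[1, -0.0005, 0.003, 0, 0, 0, 0], [1, -0.0005, 0.003, 0, 0, 0, 0]],
])

```text
t: 12.38
ee_pos: [483.7, -5.4, 151.8]
orientation: [1.988, 2.431, -0.002]
ft_force: [0.4, -14.4, -0.7]
width: 16.2
grasp_force: 30.0
```

Request:
servo_tool([
  [[1, -0.0005, 0.003, 0, 0, 0, 0], [1, -0.0005, 0.003, 0, 0, 0, 0]],
])

```text
t: 12.55
ee_pos: [483.7, -5.2, 151.8]
orientation: [1.988, 2.43, -0.002]
ft_force: [-0.3, -15.4, -1.3]
width: 15.8
grasp_force: 30.0
```

Request:
servo_tool([
  [[1, -0.0005, 0.003, 0, 0, 0, 0], [1, -0.0003, 0.002, 0, 0, 0, 0]],
])

```text
t: 12.72
ee_pos: [483.7, -5.1, 151.8]
orientation: [1.988, 2.43, -0.002]
ft_force: [-0.1, -16.6, -0.9]
width: 15.8
grasp_force: 30.0
```

Request:
servo_tool([
  [[1, 0, 0, 0, 0, 0, 0], [1, 0, 0, 0, 0, 0, 0]],
])

```text
t: 12.88
ee_pos: [483.7, -5.2, 151.8]
orientation: [1.988, 2.43, -0.002]
ft_force: [-0.7, -15.4, -0.7]
width: 15.5
grasp_force: 30.0
```

Request:
servo_tool([
  [[-1, 0, 0, 0, 0, 0, 0], [-1, 0, 0, 0, 0, 0, 0], [-1, 0, 0, 0, 0, 0, 0], [-1, 0, 0, 0, 0, 0, 0], [-1, 0, 0, 0, 0, 0, 0]],
])

```text
t: 13.3
ee_pos: [483.6, -3.3, 151.9]
orientation: [1.989, 2.432, 0.0]
ft_force: [0.6, 0.0, -1.3]
width: 46.0
grasp_force: 0.0
```

Request:
servo_tool([
  [[-1, 0, 0, 0, 0, 0, 0], [-1, 0, 0, 0.4, 0, 0, 0], [-1, 0, 0, 0.8, 0, 0, 0], [-1, 0, 0, 0.9, 0, 0, 0], [-1, 0, 0, 0.8, 0, 0, 0]],
])

```text
t: 13.72
ee_pos: [483.2, -3.4, 269.3]
orientation: [-1.989, -2.431, 0.001]
ft_force: [0.1, -0.8, 0.5]
width: 79.3
grasp_force: 0.0
```

Request:
servo_tool([
  [[-1, 0.2, -0.9, 0, 0, 0, 0], [-1, 0.2, -0.9, 0, 0, 0, 0], [-1, 0.2, -0.9, 0, 0, 0, 0], [-1, 0.2, -0.9, 0, 0, 0, 0], [-1, 0, 0, 0, 0, 0, 0]],
])

```text
t: 14.13
ee_pos: [517.1, -152.4, 268.5]
orientation: [1.991, 2.426, 0.0]
ft_force: [0.8, -0.3, 0.5]
width: 88.1
grasp_force: 0.0
```

```bash
python3 - <<'E'
from h import *
a=vision.get_image("top")[170:260,180:310,::-1];b=vision.get_image("side")[155:245,170:300,::-1]
cv2.imwrite("pics/p4.png",cv2.resize(np.vstack([a,b]),None,fx=3.3,fy=3.3,interpolation=cv2.INTER_CUBIC))
E
```

```text
(no output)
```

View pics/p4.png

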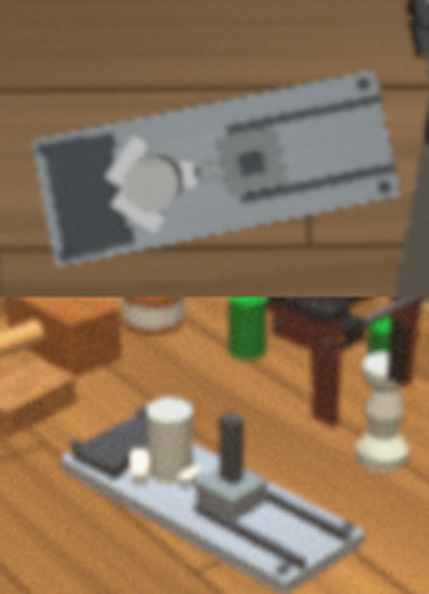

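The column (150,183 in the top part) is seated between both V faces with the nose against it, and the hand is clear. I'm handing it in.

```bash
python3 -c "
from workcell import close_job
print(close_job())"
```

```text
the job is handed in; nothing more can be done
None
```

The column stands upright in the V, bearing on both faces, and is clamped at an estimated 8 N (16 N push less the 8 N jaw drag); the hand is clear, nothing else was touched, and the job was handed in at about 14 s.

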